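# Hang the large clip blank in the cooling cabinet

## Task

Draw the bolt on top of the cooling cabinet all the way back, slide the clear hatch fully open, and hang the larger of the two clip blanks standing in the wooden rack on the empty peg inside, reaching in through the opening without touching its rim. Leave the blank hanging freely by its hole, the hatch open, the other two blanks where they are, and knock nothing over.

Things in the scene. Friction and masses are not known exactly. Their poses are not given: they have to be found in the camera images.
- cabinet: Grey sheet-metal cooling cabinet, fixed on the bench. Own x points to its back, y to its left, z up; origin at bench level. Spans x -115..+115, y -215..+145, z 0..145 mm. Under the roof opening is a compartment x -109..-2 mm, floor at z 6; two pegs stick out of its rear wall to the front at y +57 and -57 mm. Guide strips 8 mm high stand on the roof at y +131 and -131 mm
- rim: Aluminium rim of the loading opening, fixed, flush with the cabinet's roof (top at z 145 mm, 6 mm thick); same origin and axes as the cabinet. It is not to be touched by anything
- opening (a point): Middle of the loading opening at the level of the roof's top: 90 mm wide along the cabinet's x, 240 mm long along its y. Axes as the cabinet's
- hatch (a joint): Clear plastic hatch over the opening, lying on the roof (102 x 256 mm, top 9 mm above the roof). Slides back along the cabinet's +x: 0 closed, 0.100 m fully open; then its front edge stands 4 mm behind the opening's rear edge. Needs about 2 N and stays where it is left. It moves only about 4 mm while the bolt is in
- hatch_handle (a point): Centre of the hatch's grip bar: 12 mm thick along the cabinet's x, 112 mm long along y, 10 mm high, its top 5 mm above this point and 33.5 mm above the roof; open beneath between two 10 mm posts 45 mm either side. Moves with the hatch. Axes as the cabinet's
- bolt (a joint): Sliding steel bolt on the roof behind the hatch's right rear corner. 0 fully in (blocks the hatch), 0.032 m fully drawn; moves to the cabinet's right (its -y). Clear of the hatch above about 0.020. Needs about 1.5 N and stays where it is left
- bolt_knob (a point): Middle of the bolt's upright black round knob, 18 mm across and 22 mm high, 29 mm above the roof (knob spans 18 to 40 mm above the roof; the flat bolt and its track under it reach 12 mm above the roof). Moves with the bolt. Axes as the cabinet's
- free_peg: Empty steel peg in the compartment, 8 mm thick, at z 116..124 mm above the bench, pointing to the cabinet's front (-x), end turned up 8 mm higher. Which of the two places it has varies. Axes as the cabinet's
- free_peg_seat (a point): Where a hung blank rests on the empty peg: on top of it (z 124 mm), 32 mm in front of the rear wall and 24 mm behind the opening's middle. The turned-up end reaches from 9 to 19 mm in front of this point and 8 mm above it. A large blank hanging here has its middle 40 mm below this point
- used_peg: The other peg, alike, with a blank already hanging on it. Axes as the cabinet's
- used_peg_seat (a point): The same point of the used peg
- rack: Pale wooden rack, 112 (x) x 92 (y) x 34 mm high, fixed. Origin under its middle, z up. Two slots along its y, 16 mm wide, at x = +25 and -25 mm, slot floor at z 8 mm; one blank stands on end in each, its plane along the rack's y. Which is in which slot varies
- large_blank: The larger standing blank: flat moulded snap-hook blank, a closed oblong ring 61 wide x 115 long x 13 mm thick, about 30 g. Own x across its width, y along its length (up as it stands), z through its thickness; origin mid-ring on one flat face (thickness along +z). Body x -29..+29, y -55..+55, hole x -14..+17, y -41..+40 mm. Straight sides, grip across the width (about 58 mm)
- large_blank_mid (a point): Middle of the large blank, in width, length and thickness (in the ring's hole)
- small_blank: The smaller standing blank: the same shape, 49 wide x 100 long x 11 mm thick; not to be moved. Axes alike
- hung_blank: The third blank, 51 x 110 x 11 mm, already hanging on the used peg inside; to stay there. Axes alike
- hung_blank_mid (a point): Middle of the hung blank; 38 mm below the used peg's seat
- gas_torch: Upright hand gas torch, 128 x 60 x 159 mm, loose, standing behind the rack; origin under it, z up. Not to be knocked over
Mind the look-alikes: they are no part of the job. Leave any yellow look-alike of the large_blank alone.

How it is judged:
By the outcome, as a careful person would: the job done as asked, in the order asked, and still so for the second after the job is handed in, with the robot touching nothing.
It also fails if it takes over 64 s, if anything falls off the work surface, if the arm or the gripper's body presses on something with over 40 N, if the wrist force passes 120 N, or if a joint passes its speed limit or range.

## Robot

A 7-joint arm with a two-finger parallel gripper is mounted at the origin on a cart in front of the work surface, level with it; the furniture and walls round the work are solid. World frame = base frame: x ahead of the robot, y to its left, z up, the work surface at z = 0. Lengths are in mm, angles in rad, forces in N, time in s.
With the tool pointing down it reaches from about 400 to 875 mm from the base axis. Payload 4.4 kg.
Tool frame: the origin (TCP) lies on the centre line of the jaws, within the pads' length; the fingertips stand 25 mm ahead of it and the grasp point (between the pads) lies 6 mm ahead of it; x points along the fingers, y is the direction in which the jaws open and shut, and the axes are right-handed (so a half turn about x gives the same grasp; the last joint's range is limited). The gripper opens to 85 mm and grips with 20 to 120 N. Pads are 22 mm wide; open, the fingers measure 114 mm over their backs; the gripper's body (76 mm by 85 mm) begins 54 mm behind the grasp point. The pads swing forward as they close: fully open they stand 13 mm farther back than shut.
Start: joints at [-1.199, 0.628, 0.038, 1.517, -0.027, 0.996, -0.02], TCP at [275.546, 588.721, 256.313] pointing down, gripper open.
Joint ranges: [-3.06, 3.06], [-0.37, 2.12], [-1.25, 1.32], [0.18, 2.47], [-1.1, 4.24], [0.23, 1.98], [-2.94, 2.94]. Speed limits (rad/s): [2.57, 2.57, 3.14, 3.14, 3.14, 3.14, 3.14].

## Interface

Orientations are given as [roll, pitch, yaw] about the fixed x, y, z axes, in that order (R = Rz(yaw) Ry(pitch) Rx(roll)).
In Python, from cell import * gives the robot as it stands. The module is installed in compiled form; this text tells all that it offers.
- The arm moves only by the tool jog_arm, never from a script. Its argument "series" is a list of rows, each a list of 3 entries, a list of its own where there are three numbers: the turn, a rotation vector about the tool's x, y, z in degrees, then the shift along the tool's x, y, z in mm, then the gripper's target within -1 to 1 (shut at 1, half-way at 0, fully open at -1). In form: [[[rx, ry, rz], [dx, dy, dz], hand], ...]. A call has 1 to 8 rows; each row shifts and turns the commanded pose from where the row before left it, along the tool's axes as they then stand; what a row does not reach is not made up. A row lasts 1/8 s, in which the tool goes at most 62.5 mm and 10.7 degrees, less where a joint would pass 70% of its speed; a pose out of reach is approached as far as the arm can. A call is refused whole if a number of a shift passes 62.5 or a number of a turn 10.7, either way. A call with a gripper value outside its range is refused whole. The fingers move at their own pace and stop on an object; the grip force is fixed at half the most. Time passes only in rows, so rows that do not move let the fingers close. It gives the time, the measured TCP pose, the force and the opening at its end, in the units of the state.
- read_state(): the state, without advancing time (a new reading comes with each control period).
- get_image(name): name is "scene" or "top" or "wrist"; returns a dict with "img" (480x640x3 uint8, red, green, blue), "range_z" (480x640 float32, mm along the optical axis (not along the pixel's ray), 0 where there is no reading), "fovy" (degrees; the focal length in pixels is half the picture's height over the tangent of half this angle, whatever the lens; pixels are square), "cx", "cy" (the principal point, pixels), "k1" (the pictures are not rectified: a ray, as slopes to the right and down, at radius r is drawn at 1 + k1 r^2 times it, then the intrinsics apply), "cam_to_world" (4x4, takes a point from camera to world coordinates). Camera axes: x right, y up, looking along -z (the intrinsics and any distortion apply to the point x, -y, -z); pixel columns grow to the right and rows downward; lengths in mm; the calibration is good to about 2 mm. A picture is of the moment at which its call begins.
- finish_job(): hands the job in, once; it reports no verdict.
The state is a dict: "clock": time; "qpos": joint angles; "qd": joint speeds; "tau": joint torques, N m; "eef_pos": TCP position; "tool_rot": TCP orientation; "force": force on the tool from outside, world axes, zero at the start; "torque": the same for the moment, N m; "width": finger opening in mm.
Only numpy, scipy, OpenCV 4.12 (cv2) and the standard library are available. Lean on these libraries where they do the work, as an engineer would, in place of code of your own. Each camera call takes 0.05 s, during which the arm holds its last target. There are 200 camera calls.

## Working session

There is one attempt and no reset: what is moved stays moved. The work goes in short steps, Python scripts to look and compute and a tool call to move; the robot and the scene stay as the last step left them, time stands still between calls to the robot, and variables do not carry over. Pictures are saved under pics/ and viewed, about 8 in all and at most 12, crops included, and the job is handed in when it is done.

Besides the shell and the picture viewer there is one more tool, called after "Call:" as name(argument=value, ...) on one line, values as JSON. jog_arm: Moves the arm, as the interface text tells. Its arguments: {"type":"object","properties":{"series":{"type":"array"}},"required":["series"]}

```bash
mkdir -p pics; cat > h.py <<'E'
from cell import *
import numpy as np, cv2
def snap(name,fn=None):
    d=get_image(name)
    if fn: cv2.imwrite('pics/'+fn+'.png',d['img'][:,:,::-1])
    return d
def K(d):
    f=240/np.tan(np.radians(d['fovy'])/2)
    return np.array([[f,0,d['cx']],[0,f,d['cy']],[0,0,1]]),np.array([d['k1'],0,0,0])
def rays(d,px):
    k,D=K(d); u=cv2.undistortPoints(np.array(px,float).reshape(-1,1,2),k,D).reshape(-1,2)
    v=np.c_[u[:,0],-u[:,1],-np.ones(len(u))]
    return v@d['cam_to_world'][:3,:3].T, d['cam_to_world'][:3,3]
def onz(d,px,z):
    v,o=rays(d,px); return o+v*((z-o[2])/v[:,2])[:,None]
def depth(d,px):
    v,o=rays(d,px); px=np.array(px).reshape(-1,2).astype(int)
    return o+v*d['range_z'][px[:,1],px[:,0]][:,None]
def cloud(d):
    yy,xx=np.mgrid[0:480,0:640]
    v,o=rays(d,np.c_[xx.ravel(),yy.ravel()])
    P=(o+v*d['range_z'].ravel()[:,None]).reshape(480,640,3); P[d['range_z']==0]=np.nan
    return P
def proj(d,P):
    M=np.linalg.inv(d['cam_to_world']); p=np.atleast_2d(P)@M[:3,:3].T+M[:3,3]
    k,D=K(d); return cv2.projectPoints(p*[1,-1,-1],np.zeros(3),np.zeros(3),k,D)[0].reshape(-1,2)
E
python3 - <<'E'
from h import *
import pickle
for n in ('top','scene'):
    d=snap(n,n+'0'); pickle.dump(d,open(n+'0.pkl','wb')); print(n,d['fovy'],d['k1'],d['cam_to_world'].round(2).tolist())
print(read_state())
E
```

```text
top 45.70724569450357 -0.09849359374311328 [[0.39, 0.72, -0.58, -241.75], [-0.92, 0.31, -0.24, -256.38], [0.01, 0.63, 0.78, 1189.44], [0.0, 0.0, 0.0, 1.0]]
scene 48.831828446160955 -0.068136508237961 [[0.91, -0.29, 0.3, 948.39], [0.41, 0.64, -0.64, -763.32], [-0.0, 0.71, 0.71, 1062.22], [0.0, 0.0, 0.0, 1.0]]
{'clock': 0.1, 'qpos': array([-1.19880967,  0.62925515,  0.03840756,  1.51827388, -0.02701349,
        0.99627393, -0.02001374]), 'qd': array([ 0.00049285, -0.00203389,  0.00083493, -0.0034577 , -0.00043236,
       -0.00129999, -0.00062949]), 'tau': array([ 3.30269773e-03, -5.64537013e+01,  1.23045165e+00, -1.93976605e+01,
        1.12474296e-02,  5.39850531e-03, -7.58876098e-06]), 'eef_pos': array([275.29018961, 588.25906569, 255.47744749]), 'tool_rot': array([-1.58028341,  1.56910228, -2.01806119]), 'force': array([ 0.25992687, -0.56590621, -0.13247431]), 'torque': array([ 0.03669083,  0.02515338, -0.0398269 ]), 'width': 85.4166808668866}
```

View pics/top0.png

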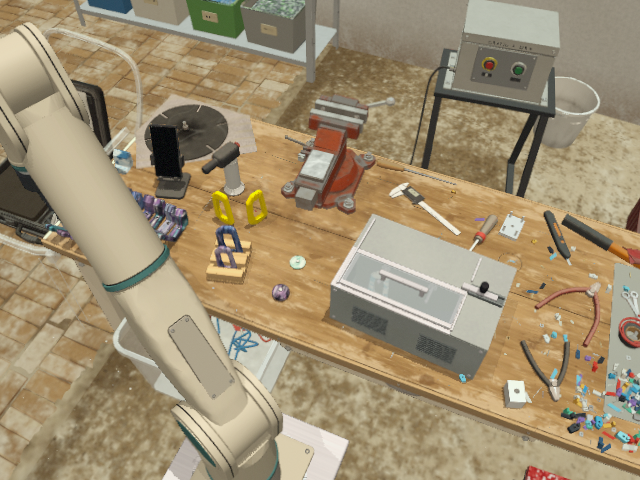

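View pics/scene0.png

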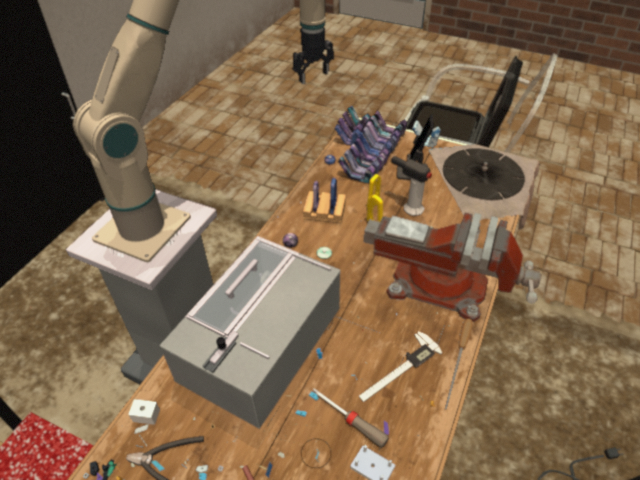

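Top view: the cabinet's roof spans about (330-515, 220-365), with the knob at (483,287), hatch bar at (402,283), and the rack at (230,258) with two blanks. The yellow look-alikes are at (240,207). The scene view shows the same things: knob (221,342), bar (242,276), rack (325,205).

```bash
cat > m.py <<'E'
from h import *
import pickle
for n in ('top','scene'):
    d=pickle.load(open(n+'0.pkl','rb')); P=cloud(d); z=P[:,:,2]
    m=(abs(z-145)<4); m=cv2.morphologyEx(m.astype(np.uint8),cv2.MORPH_OPEN,np.ones((3,3)))
    c,l,s,ce=cv2.connectedComponentsWithStats(m); 
    i=1+np.argmax(s[1:,4]); m2=cv2.dilate((l==i).astype(np.uint8),np.ones((5,5)))>0
    Q=P[(l==i)]; print(n,'roof',s[i],np.median(Q[:,2]),cv2.minAreaRect(Q[:,:2].astype(np.float32)))
    # all points above z=130 in the vicinity
    r=(z>140)&(z<156); c,l,s,ce=cv2.connectedComponentsWithStats(r.astype(np.uint8)); i=1+np.argmax(s[1:,4])
    Q=P[l==i]; print(' big',s[i],cv2.minAreaRect(Q[:,:2].astype(np.float32)))
    boxes={'top':{'knob':(472,278,495,296),'bar':(375,262,430,300),'rack':(200,220,260,288)},'scene':{'knob':(212,333,230,352),'bar':(222,255,262,300),'rack':(300,175,352,224)}}[n]
    x0,y0,x1,y1=boxes['knob']; Q=P[y0:y1,x0:x1].reshape(-1,3); Q=Q[(Q[:,2]>178)&(Q[:,2]<192)]; print(' knob',len(Q),Q.mean(0),np.ptp(Q,0))
    x0,y0,x1,y1=boxes['bar']; Q=P[y0:y1,x0:x1].reshape(-1,3); Q=Q[(Q[:,2]>172)&(Q[:,2]<186)]; print(' bar',len(Q),cv2.minAreaRect(Q[:,:2].astype(np.float32)) if len(Q) else 0)
    x0,y0,x1,y1=boxes['rack']; R=P[y0:y1,x0:x1].reshape(-1,3); Q=R[(abs(R[:,2]-34)<5)]; print(' rack',len(Q),cv2.minAreaRect(Q[:,:2].astype(np.float32)))
    Q=R[R[:,2]>50]; k,lab,cen=cv2.kmeans(Q[:,:2].astype(np.float32),2,None,(3,50,.1),5,0)
    for j in (0,1):
        B=Q[lab[:,0]==j]; print('  blank',len(B),B.mean(0),np.percentile(B[:,2],[50,98,100]),cv2.minAreaRect(B[:,:2].astype(np.float32)))
E
python3 m.py
```

```text
top roof [ 365  216  115   71 3164] 145.985178114904 ((569.5939331054688, -162.73081970214844), (266.135986328125, 115.89834594726562), 85.72916412353516)
 big [  331   214   186   138 12663] ((508.3561096191406, -196.5629425048828), (360.7001953125, 236.03170776367188), 85.93638610839844)
 knob 65 [ 506.32073313 -321.73269023  185.36498016] [18.94100123 17.98769938 13.23779699]
 bar 305 ((455.0935363769531, -157.75758361816406), (110.68437957763672, 15.381041526794434), 84.74769592285156)
 rack 778 ((483.77471923828125, 292.43621826171875), (188.66815185546875, 94.21728515625), 14.832707405090332)
  blank 212 [423.4064778  275.32228317  85.266189  ] [ 89.46260818 109.23378402 111.84899081] ((425.5323791503906, 276.4535827636719), (15.49806022644043, 47.3549690246582), 16.480052947998047)
  blank 319 [471.470933   290.64198007  93.70826914] [ 99.1024526  124.13090331 127.00173836] ((473.0658874511719, 292.3536071777344), (18.193811416625977, 59.72621154785156), 12.24895191192627)
scene roof [ 160  255  179  140 8501] 145.4738765935681 ((510.15460205078125, -195.22474670410156), (361.
[... 194 characters left out ...]
 72 [ 511.05520132 -323.27291191  183.74300294] [18.28922494 18.69185036  9.65565094]
 bar 251 ((458.4510192871094, -157.03848266601562), (110.88223266601562, 14.92905330657959), 84.33089447021484)
 rack 562 ((451.8335266113281, 283.8316955566406), (112.61505126953125, 97.36592102050781), 15.505396842956543)
  blank 148 [480.48313681 283.17479577  91.91774589] [ 93.81157374 122.73470194 124.37024515] ((476.418212890625, 293.08074951171875), (12.651517868041992, 58.41897201538086), 15.38198184967041)
  blank 98 [431.68490231 268.7381799   81.61315148] [ 82.26637669 106.19409754 108.39644686] ((427.9266357421875, 276.34490966796875), (11.008503913879395, 47.99232864379883), 15.304128646850586)
```

```bash
cat >> h.py <<'E'
from scipy.spatial.transform import Rotation as Ro
yaw=np.radians(-4.2); O=np.array([511.6,-160.6]); C=np.array([[np.cos(yaw),-np.sin(yaw)],[np.sin(yaw),np.cos(yaw)]])
def w(c): return np.r_[O+C@np.array(c[:2],float),c[2]]
def cab(p): return np.r_[C.T@(np.array(p[:2])-O),p[2]]
def go(target, ydir=None):
    """shift in tool axes (current) to a world TCP target + turn to straight down with tool y along ydir(deg world)"""
    s=read_state(); R=Ro.from_euler('xyz',s['tool_rot']).as_matrix()
    print('tcp',s['eef_pos'].round(1),'cab',cab(s['eef_pos']).round(1),'F',s['force'].round(1),'w',round(s['width'],1),'t',s['clock'],'q',s['qpos'].round(2))
    print('toolx',R[:,0].round(3),'y',R[:,1].round(3),'ydir',round(np.degrees(np.arctan2(R[1,1],R[0,1])),1))
    if target is None: return
    if ydir is not None:
        a=np.radians(ydir); x=np.array([0,0,-1.]); y=np.array([np.cos(a),np.sin(a),0]); T=np.c_[x,y,np.cross(x,y)]
        print('turn deg',np.degrees(Ro.from_matrix(R.T@T).as_rotvec()).round(1),' shift in final frame',(T.T@(target-s['eef_pos'])).round(1))
    print('target',target.round(1),'shift',(R.T@(target-s['eef_pos'])).round(1))
E
python3 - <<'E'
from h import *
import pickle
for a in (-94.2,85.8,-4.2,175.8): print(a);go(w((9,-122,300)),a)
for n in('top','scene'):
    P=cloud(pickle.load(open(n+'0.pkl','rb'))).reshape(-1,3)
    m=(P[:,2]>100)&(P[:,0]>380)&(P[:,0]<720)&(P[:,1]>180)&(P[:,1]<480)&(P[:,2]<200)
    Q=P[m]; 
    g=np.unique((Q//[20,20,20]*[20,20,20]).astype(int),axis=0,return_counts=True)
    print(n,[(*a,c) for a,c in zip(g[0].tolist(),g[1]) if c>3])
E
```

```text
-94.2
tcp [275.3 588.3 255.5] cab [-290.5  729.5  255.5] F [ 0.3 -0.6 -0.1] w 85.4 t 0.1 q [-1.2   0.63  0.04  1.52 -0.03  1.   -0.02]
toolx [-0.001 -0.002 -1.   ] y [ 0.424  0.906 -0.002] ydir 64.9
turn deg [1.591e+02 1.000e-01 0.000e+00]  shift in final frame [ -44.5  851.5 -299.5]
target [ 511.6 -282.9  300. ] shift [ -43.4 -688.9  583.4]
85.8
tcp [275.3 588.3 255.5] cab [-290.5  729.5  255.5] F [ 0.3 -0.6 -0.1] w 85.4 t 0.1 q [-1.2   0.63  0.04  1.52 -0.03  1.   -0.02]
toolx [-0.001 -0.002 -1.   ] y [ 0.424  0.906 -0.002] ydir 64.9
turn deg [-20.9  -0.    0.1]  shift in final frame [ -44.5 -851.5  299.5]
target [ 511.6 -282.9  300. ] shift [ -43.4 -688.9  583.4]
-4.2
tcp [275.3 588.3 255.5] cab [-290.5  729.5  255.5] F [ 0.3 -0.6 -0.1] w 85.4 t 0.1 q [-1.2   0.63  0.04  1.52 -0.03  1.   -0.02]
toolx [-0.001 -0.002 -1.   ] y [ 0.424  0.906 -0.002] ydir 64.9
turn deg [69.1  0.1  0.1]  shift in final frame [-44.5 299.5 851.5]
target [ 511.6 -282.9  300. ] shift [ -43.4 -688.9  583.4]
175.8
tcp [275.3 588.3 255.5] cab [-290.5  729.5  255.5] F [ 0.3 -0.6 -0.1] w 85.4 t 0.1 q [-1.2   0
[... 2994 characters left out ...]
0, 380, 160, np.int64(7)), (660, 400, 140, np.int64(20)), (660, 400, 160, np.int64(9)), (680, 180, 120, np.int64(5)), (680, 180, 140, np.int64(16)), (680, 360, 100, np.int64(8)), (680, 360, 120, np.int64(6)), (680, 360, 140, np.int64(9)), (680, 380, 100, np.int64(37)), (680, 380, 120, np.int64(20)), (680, 380, 140, np.int64(48)), (680, 380, 160, np.int64(10)), (680, 400, 140, np.int64(19)), (680, 400, 160, np.int64(6)), (700, 180, 140, np.int64(18)), (700, 360, 120, np.int64(14)), (700, 360, 140, np.int64(13)), (700, 380, 100, np.int64(22)), (700, 380, 120, np.int64(17)), (700, 380, 140, np.int64(52)), (700, 380, 160, np.int64(5)), (700, 400, 140, np.int64(12)), (700, 400, 160, np.int64(6))]
```

Call:
jog_arm(series=[[[-10.45, 0, 0], [-22, 0, 0], 1], [[-10.45, 0, 0], [-22, 0, 0], 1], [[0, 0, 0], [0, -54, 30], 1], [[0, 0, 0], [0, -54, 30], 1], [[0, 0, 0], [0, -54, 30], 1], [[0, 0, 0], [0, -54, 30], 1], [[0, 0, 0], [0, -54, 30], 1], [[0, 0, 0], [0, -54, 30], 1]])

```text
clock: 1.1
eef_pos: [431.9, 250.4, 300.2]
tool_rot: [-2.116, 1.571, -2.188]
force: [0.9, 0.6, -0.2]
width: -0.6
```

Call:
jog_arm(series=[[[0, 0, 0], [0, -54, 30], 1], [[0, 0, 0], [0, -54, 30], 1], [[0, 0, 0], [0, -54, 30], 1], [[0, 0, 0], [0, -54, 30], 1], [[0, 0, 0], [0, -52, 0], 1], [[0, 0, 0], [0, -52, 0], 1], [[0, 0, 0], [0, -52, 0], 1], [[0, 0, 0], [0, -52, 0], 1]])

```text
clock: 2.1
eef_pos: [519.7, -180.7, 300.0]
tool_rot: [2.678, 1.57, 2.605]
force: [0.6, -0.4, 0.2]
width: 0.1
```

```bash
python3 - <<'E'
from h import *
snap('wrist','w1')
go(w((9,-122,240)),85.8)
E
```

```text
tcp [ 517.8 -190.3  300.2] cab [  8.4 -29.2 300.2] F [-0.  -6.9  1.5] w 0.0 t 2.15 q [ 0.24  0.44  0.08  1.74 -0.04  0.96  1.82]
toolx [-0.001 -0.007 -1.   ] y [ 0.083  0.997 -0.007] ydir 85.2
turn deg [-0.6 -0.   0.4]  shift in final frame [ 60.2 -92.8   0.6]
target [ 511.6 -282.9  240. ] shift [ 60.8 -92.4   1.5]
```

View pics/w1.png

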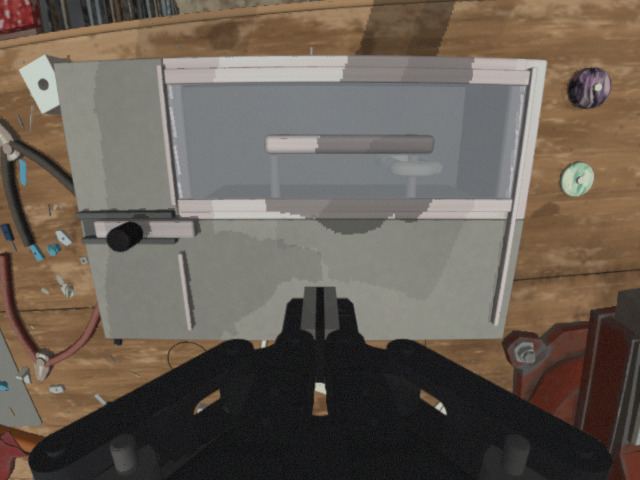

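Wrist view (image up = cabinet front, right = +y): knob at (125,236), bar at (350,144), hung blank under the hatch at (415,167) on the +y peg, so the empty peg is the one at y = -57 (275,175).

Call:
jog_arm(series=[[[0, 0, 0], [5, -46, 1], 1], [[0, 0, 0.4], [55, -46, 1], 1], [[0, 0, 0], [0, 0, 0], 1]])

```text
clock: 2.52
eef_pos: [512.0, -268.2, 243.5]
tool_rot: [2.4, 1.56, 2.32]
force: [-0.8, 0.8, -0.3]
width: -0.3
```

```bash
python3 - <<'E'
from h import *
d=snap('wrist'); P=cloud(d); 
Q=P[(P[:,:,2]>170)&(P[:,:,2]<190)&(d['img'].max(2)<60)]; c=np.array([cab(p) for p in Q]); c=c[(abs(c[:,1]+162)<25)&(abs(c[:,0]-9)<25)]
print('knob cab',len(c),c.min(0),c.max(0))
Q=P[(abs(P[:,:,2]-145)<5)]; print(np.nanmedian(Q[:,2]),len(Q))
go(w((9,-122,190)),85.8)
E
```

```text
knob cab 991 [  -0.34659255 -169.26466453  170.03430889] [  16.79811662 -152.04582284  185.71265876]
144.10609440251127 91223
tcp [ 514.  -266.   245.3] cab [  10.1 -104.9  245.3] F [0.8 0.7 0. ] w 0.2 t 2.575 q [ 0.38  0.54  0.08  1.73 -0.06  0.88  1.98]
toolx [-0.004  0.009 -1.   ] y [0.076 0.997 0.008] ydir 85.6
turn deg [-0.2 -0.3 -0.5]  shift in final frame [ 55.3 -17.1  -1.1]
target [ 511.6 -282.9  190. ] shift [ 55.2 -17.5  -0.8]
```

Call:
jog_arm(series=[[[0, 0, 0], [0, -18, -2], 1], [[0, 0, 0], [55, 0, 0], 1], [[0, 0, 0], [0, 0, 0], 1], [[0, 0, 0], [0, 0, 0], 1]])

```text
clock: 3.08
eef_pos: [513.6, -282.8, 194.0]
tool_rot: [1.213, 1.564, 1.141]
force: [0.5, -0.2, -0.1]
width: -0.3
```

Call:
jog_arm(series=[[[0, 0, 0], [0, -8, 0], 1], [[0, 0, 0], [0, -8, 0], 1], [[0, 0, 0], [0, -8, 0], 1], [[0, 0, 0], [0, -8, 0], 1], [[0, 0, 0], [0, 0, 0], 1]])

```text
clock: 3.7
eef_pos: [509.8, -315.7, 192.0]
tool_rot: [1.562, 1.565, 1.487]
force: [0.0, 0.4, -0.3]
width: 0.1
```

```bash
cat > k.py <<'E'
from h import *
for n in ('scene','top'):
    d=snap(n); P=cloud(d)
    Q=P[(P[:,:,2]>170)&(P[:,:,2]<190)&(d['img'].max(2)<70)]; c=np.array([cab(p) for p in Q]); c=c[(abs(c[:,1]+175)<40)&(abs(c[:,0]-9)<20)]
    print(n,len(c),c.min(0) if len(c) else '',c.max(0) if len(c) else '')
go(None)
E
python3 k.py
```

```text
scene 115 [   1.60219575 -188.09645355  170.39202962] [  22.14264501 -152.61366833  189.81548872]
top 90 [  -4.15815494 -186.81259356  170.44637353] [  14.58949251 -143.61333961  189.79617382]
tcp [ 509.7 -314.9  191.7] cab [   9.4 -154.   191.7] F [-0.9 -0.  -1.1] w -0.2 t 3.8 q [ 0.47  0.63  0.07  1.73 -0.06  0.79  2.07]
toolx [-0.     0.007 -1.   ] y [0.073 0.997 0.007] ydir 85.8
```

Call:
jog_arm(series=[[[0, 0, 0], [0, -6, 0], 1], [[0, 0, 0], [0, -6, 0], 1], [[0, 0, 0], [0, -3, 0], 1], [[0, 0, 0], [0, 0, 0], 1]])

```text
clock: 4.3
eef_pos: [509.2, -325.7, 191.5]
tool_rot: [1.733, 1.557, 1.662]
force: [-0.6, 9.4, 3.2]
width: -0.0
```

Call:
jog_arm(series=[[[0, 0, 0], [0, -2, 0], 1], [[0, 0, 0], [0, -2, 0], 1], [[0, 0, 0], [0, 0, 0], 1]])

```text
clock: 4.68
eef_pos: [509.2, -326.1, 191.5]
tool_rot: [1.762, 1.552, 1.693]
force: [-0.3, 15.2, 6.4]
width: -0.2
```

```bash
python3 k.py
```

```text
scene 110 [   1.02566215 -195.92096287  171.82233894] [  23.22292857 -151.82146186  189.82079203]
top 90 [  -2.83896029 -195.86310001  170.20362242] [  14.66142471 -152.9227166   189.94951149]
tcp [ 509.2 -326.1  191.5] cab [   9.7 -165.2  191.5] F [-0.9 15.1  6.5] w 0.0 t 4.775 q [ 0.49  0.64  0.06  1.7  -0.07  0.81  2.09]
toolx [-0.002  0.018 -1.   ] y [0.069 0.997 0.018] ydir 86.0
```

```bash
python3 - <<'E'
from h import *
a=snap('scene')['img'][290:400,160:290]; b=snap('wrist'); c=b['img']
P=cloud(b); Q=P[(P[:,:,2]>174)&(P[:,:,2]<190)&(b['img'].max(2)<60)]; q=np.array([cab(p) for p in Q]); q=q[(abs(q[:,1]+185)<45)&(abs(q[:,0]-9)<25)]
print(len(q),q.min(0) if len(q) else '',q.max(0) if len(q) else '')
o=np.hstack([cv2.resize(a,(360,300),interpolation=2),cv2.resize(c,(400,300))]); cv2.imwrite('pics/c2.png',o[:,:,::-1])
E
```

```text
2342 [  -2.16211502 -195.07667378  174.00120799] [  16.77914204 -151.29444572  189.99391885]
```

View pics/c2.png

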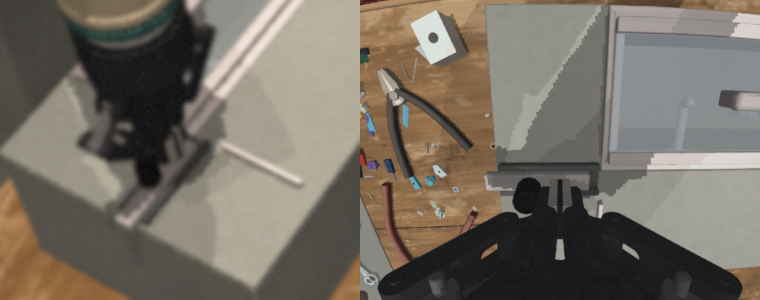

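Call:
jog_arm(series=[[[0, 0, 0], [0, 6, 0], 1], [[0, 0, 0], [-6, 0, 0], 1], [[0, 0, 0], [0, -4, 0], 1], [[0, 0, 0], [0, -4, 0], 1], [[0, 0, 0], [0, -2, 0], 1], [[0, 0, 0], [0, 0, 0], 1]])

```text
clock: 5.62
eef_pos: [508.9, -327.5, 197.3]
tool_rot: [1.795, 1.547, 1.727]
force: [-1.0, 21.9, 7.0]
width: 0.2
```

```bash
python3 k.py
```

```text
scene 105 [   1.52878614 -197.24884448  170.17761601] [  22.64350999 -153.54676586  189.57477708]
top 82 [  -3.13909777 -195.8505505   170.48570939] [  15.89903116 -155.99248264  189.99855689]
tcp [ 508.9 -327.4  197.3] cab [   9.5 -166.5  197.3] F [-0.5 21.6  6.5] w 0.2 t 5.725 q [ 0.5   0.64  0.06  1.7  -0.07  0.83  2.1 ]
toolx [-0.004  0.023 -1.   ] y [0.068 0.997 0.023] ydir 86.1
```

```bash
python3 - <<'E'
from h import *
import pickle
for n in ('scene','top'):
  for t,d in (('init',pickle.load(open(n+'0.pkl','rb'))),('now',snap(n))):
    P=cloud(d)
    Q=P[(P[:,:,2]>170)&(P[:,:,2]<190)&(d['img'].max(2)<70)]; c=np.array([cab(p) for p in Q]); c=c[(abs(c[:,1]+175)<40)&(abs(c[:,0]-9)<20)]
    print(n,t,len(c),c.min(0),c.max(0))
    d=dict(d); x,y=proj(d,w((9,-165,175)))[0].astype(int); s=40
    cr=cv2.resize(d['img'][y-s:y+s,x-s:x+s],(400,300),interpolation=cv2.INTER_CUBIC)
    globals()[n+t]=cr
o=np.vstack([np.hstack([sceneinit,scenenow]),np.hstack([topinit,topnow])]); cv2.imwrite('pics/c3.png',o[:,:,::-1])
E
```

```text
scene init 73 [   3.67500632 -171.03279457  170.02987084] [  19.55414776 -154.93531139  186.6127905 ]
scene now 103 [   1.85828138 -196.51732344  170.75881655] [  21.81786201 -154.42379436  189.62206581]
top init 61 [  -2.50352041 -170.33005731  171.51707778] [  14.57637936 -154.84149783  189.49493687]
top now 81 [  -3.33015877 -195.84200654  170.05585926] [  16.20684505 -155.99834216  189.74894114]
```

View pics/c3.png

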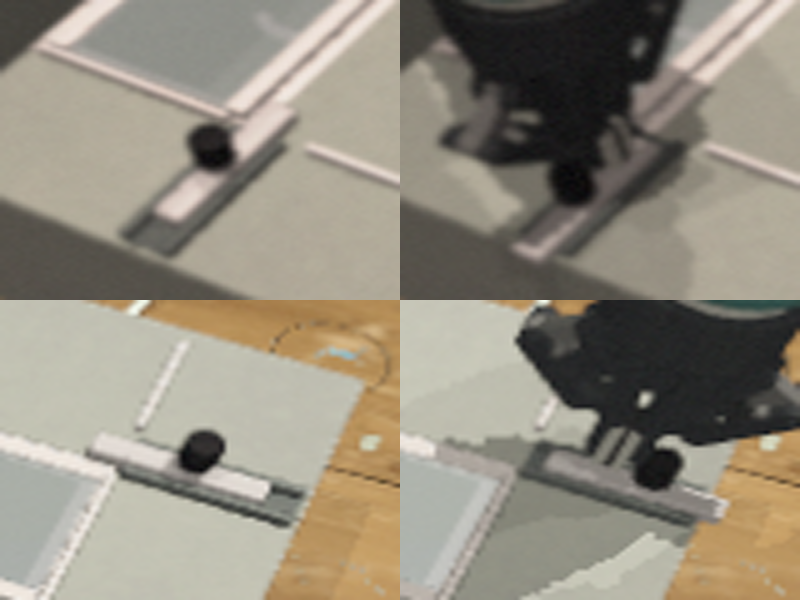

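Call:
jog_arm(series=[[[0, 0, 0], [0, -3, 0], 1], [[0, 0, 0], [0, -3, 0], 1], [[0, 0, 0], [0, 0, 0], 1], [[0, 0, 0], [0, 0, 0], 1]])

```text
clock: 6.32
eef_pos: [508.9, -328.1, 197.1]
tool_rot: [1.81, 1.539, 1.744]
force: [-1.6, 31.3, 9.8]
width: 0.1
```

```bash
python3 k.py
```

```text
scene 107 [   2.05815554 -196.43710191  171.02631962] [  22.19220212 -153.07931655  189.90881501]
top 81 [  -3.81044267 -195.83739005  171.31666673] [  13.80585343 -156.36570628  189.86693073]
tcp [ 508.9 -328.1  197.1] cab [   9.5 -167.3  197.1] F [-1.1 30.9  9.8] w -0.2 t 6.425 q [ 0.51  0.64  0.05  1.69 -0.07  0.83  2.11]
toolx [-0.005  0.031 -1.   ] y [0.066 0.997 0.03 ] ydir 86.2
```

Call:
jog_arm(series=[[[0, 0, 0], [0, 12, 0], 1], [[0, 0, 0], [0, 10, 0], 1], [[0, 0, 0], [-48, 0, 0], 1], [[0, 0, 0], [0, 50, 0], 1], [[0, 0, 0], [0, 0, 0], 1]])

```text
clock: 7.05
eef_pos: [514.6, -269.6, 247.4]
tool_rot: [1.245, 1.563, 1.176]
force: [0.1, -1.1, -0.2]
width: 0.1
```

```bash
python3 - <<'E'
from h import *
d=snap('wrist'); P=cloud(d); 
Q=P[(P[:,:,2]>170)&(P[:,:,2]<190)&(d['img'].max(2)<60)]; c=np.array([cab(p) for p in Q]); c=c[(abs(c[:,1]+180)<30)&(abs(c[:,0]-9)<25)]
print('knob cab',len(c),c.min(0),c.max(0))
for n in('scene','top'):
    d=snap(n); P=cloud(d)
    Q=P[(P[:,:,2]>170)&(P[:,:,2]<190)&(d['img'].max(2)<70)]; c=np.array([cab(p) for p in Q]); c=c[(abs(c[:,1]+185)<25)&(abs(c[:,0]-9)<20)]
    print(n,len(c),c.min(0),c.max(0))
go(None)
cv2.imwrite('pics/c4.png',d['img'][250:330,440:540][:,:,::-1].repeat(6,0).repeat(6,1))
E
```

```text
knob cab 994 [  -0.41743952 -194.54129942  170.01484931] [  16.79905886 -177.22472628  185.91719414]
scene 75 [   3.78263085 -195.70437075  170.33180365] [  19.8102159  -180.10360603  188.58918351]
top 69 [  -1.44141991 -195.13957694  170.93143156] [  15.11021115 -179.36696263  189.82950879]
tcp [ 513.1 -274.1  246.6] cab [   9.8 -113.1  246.6] F [ 0.  -1.  -0.3] w -0.0 t 7.2 q [ 0.4   0.54  0.08  1.73 -0.06  0.88  1.99]
toolx [ 0.001  0.005 -1.   ] y [0.075 0.997 0.005] ydir 85.7
```

View pics/c4.png

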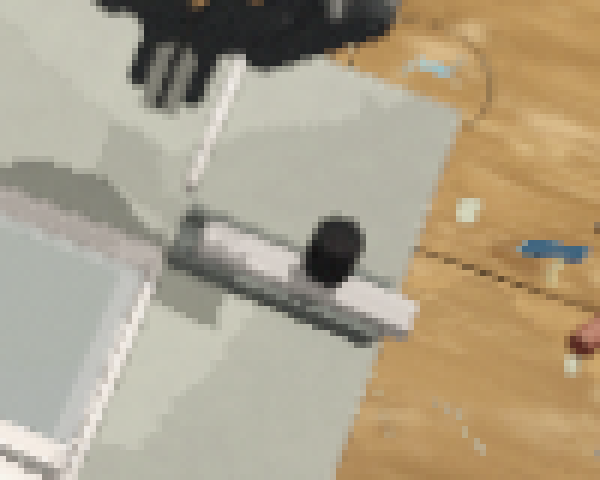

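```bash
python3 - <<'E'
from h import *
import pickle
d=pickle.load(open('top0.pkl','rb'))
f=lambda x,y,z: cab(onz(d,[(440+x/6,250+y/6)],z)[0]).round(1)
print('now tongue end',f(203,230,156),'outer end',f(415,315,156),'hatch edge',f(153,275,154),f(100,400,154),'cab edge',f(385,350,145), f(460,120,145))
x,y=proj(d,w((9,-165,175)))[0].astype(int)
g=lambda a,b,z: cab(onz(d,[(x-40+a/5,y-40+b/3.75)],z)[0]).round(1)
print('init tongue',g(90,147,156),'outer',g(268,190,156),'hatch',g(112,172,154))
E
```

```text
now tongue end [  10.  -143.8  156. ] outer end [   9.9 -223.9  156. ] hatch edge [ -15.4 -133.5  154. ] [ -73.6 -133.1  154. ] cab edge [  -1.4 -218.9  145. ] [ 110.5 -216.7  145. ]
init tongue [   3.5 -118.7  156. ] outer [  10.4 -197.8  156. ] hatch [  -7.3 -132.8  154. ]
```

Call:
jog_arm(series=[[[0, 0, 0], [0, 45, -38], 1], [[0, 0, 0], [0, 45, -38], 1], [[0, 0, 0], [0, 23, -20], 1], [[0, 0, 0], [0, 0, 0], 1], [[0, 0, 0], [0, 0, 0], 1]])

```text
clock: 7.82
eef_pos: [426.7, -154.2, 247.3]
tool_rot: [1.274, 1.565, 1.199]
force: [0.3, -0.7, -0.6]
width: -0.1
```

```bash
python3 - <<'E'
from h import *
go(w((-86,0,188)),85.8)
E
```

```text
tcp [ 426.7 -154.2  247.3] cab [-8.520e+01  2.000e-01  2.473e+02] F [ 0.3 -0.7 -0.6] w -0.1 t 7.825 q [ 0.24  0.37  0.07  2.05 -0.05  0.72  1.83]
toolx [ 0.002  0.005 -1.   ] y [0.075 0.997 0.006] ydir 85.7
turn deg [-0.1  0.1 -0.3]  shift in final frame [59.3 -0.2 -0.8]
target [ 425.8 -154.3  188. ] shift [59.3 -0.5 -0.9]
```

Call:
jog_arm(series=[[[0, 0, 0], [40, 0, 0], 1], [[0, 0, 0], [18, 0, 0], 1], [[0, 0, 0], [0, 0, 0], 1], [[0, 0, 0], [0, 0, 5], 1], [[0, 0, 0], [0, 0, 8], 1], [[0, 0, 0], [0, 0, 10], 1], [[0, 0, 0], [0, 0, 10], 1], [[0, 0, 0], [0, 0, 0], 1]])

```text
clock: 8.82
eef_pos: [460.3, -154.3, 189.2]
tool_rot: [1.268, 1.564, 1.196]
force: [-0.3, -0.9, -0.0]
width: -0.0
```

Call:
jog_arm(series=[[[0, 0, 0], [0, 0, 10], 1], [[0, 0, 0], [0, 0, 10], 1], [[0, 0, 0], [0, 0, 10], 1], [[0, 0, 0], [0, 0, 10], 1], [[0, 0, 0], [0, 0, 10], 1], [[0, 0, 0], [0, 0, 10], 1], [[0, 0, 0], [0, 0, 8], 1], [[0, 0, 0], [0, 0, 0], 1]])

```text
clock: 9.82
eef_pos: [528.0, -159.5, 189.2]
tool_rot: [1.231, 1.564, 1.158]
force: [-0.3, -1.1, 0.1]
width: -0.3
```

Call:
jog_arm(series=[[[0, 0, 0], [0, 0, 5], 1], [[0, 0, 0], [0, 0, 5], 1], [[0, 0, 0], [0, 0, 3], 1], [[0, 0, 0], [0, 0, 0], 1]])

```text
clock: 10.32
eef_pos: [539.1, -160.5, 189.1]
tool_rot: [1.689, 1.564, 1.616]
force: [-2.9, -0.0, 1.7]
width: 0.0
```

```bash
cat > b.py <<'E'
from h import *
for n in('scene','top'):
    d=snap(n); P=cloud(d).reshape(-1,3); Q=P[(P[:,2]>174)&(P[:,2]<184)]; I=d['img'].reshape(-1,3)[(P[:,2]>174)&(P[:,2]<184)]
    c=np.array([cab(p) for p in Q]); m=(abs(c[:,1])<70)&(c[:,0]>-80)&(c[:,0]<100)&(I.min(1)>90); c=c[m]
    print(n,'bar',len(c),np.median(c,0).round(1) if len(c) else '')
go(None)
E
python3 b.py
```

```text
scene bar 245 [ 46.6  -1.6 178.8]
top bar 140 [ 40.  -22.  178.6]
tcp [ 539.1 -160.5  189.1] cab [ 27.4   2.1 189.1] F [-3.3 -0.1  1.7] w -0.1 t 10.425 q [ 0.2   0.59  0.06  1.83 -0.06  0.72  1.8 ]
toolx [ 0.     0.007 -1.   ] y [0.073 0.997 0.007] ydir 85.8
```

Call:
jog_arm(series=[[[0, 0, 0], [0, 0, 3], 1], [[0, 0, 0], [0, 0, 2], 1], [[0, 0, 0], [0, 0, 0], 1]])

```text
clock: 10.8
eef_pos: [539.4, -160.5, 188.8]
tool_rot: [2.495, 1.558, 2.421]
force: [-13.6, 0.5, 9.4]
width: -0.0
```

Call:
jog_arm(series=[[[0, 0, 0], [0, 0, -15], 1], [[0, 0, 0], [-60, 0, 0], 1], [[0, 0, 0], [-50, 0, 20], 1], [[0, 0, 0], [0, 0, 20], 1], [[0, 0, 0], [0, 0, 0], 1]])

```text
clock: 11.42
eef_pos: [571.4, -162.7, 299.7]
tool_rot: [1.076, 1.563, 1.004]
force: [-0.8, -0.1, -0.2]
width: 0.1
```

```bash
python3 b.py; python3 - <<'E'
from h import *
import pickle
d=snap('wrist','w5'); pickle.dump(d,open('w5.pkl','wb'))
go(None)
E
```

```text
scene bar 247 [ 46.4  -3.5 178.7]
top bar 253 [ 41.3  -1.6 179. ]
tcp [ 569.  -162.9  298.4] cab [ 57.4   1.9 298.4] F [ 0.1 -0.1  0.2] w 0.3 t 11.525 q [ 0.18  0.5   0.08  1.63 -0.05  1.01  1.78]
toolx [-0.     0.007 -1.   ] y [0.073 0.997 0.007] ydir 85.8
tcp [ 568.6 -163.   298.3] cab [ 57.    1.8 298.3] F [-0.4 -0.7 -0.6] w -0.3 t 11.575 q [ 0.18  0.5   0.08  1.63 -0.05  1.01  1.78]
toolx [-0.001  0.007 -1.   ] y [0.073 0.997 0.007] ydir 85.8
```

View pics/w5.png

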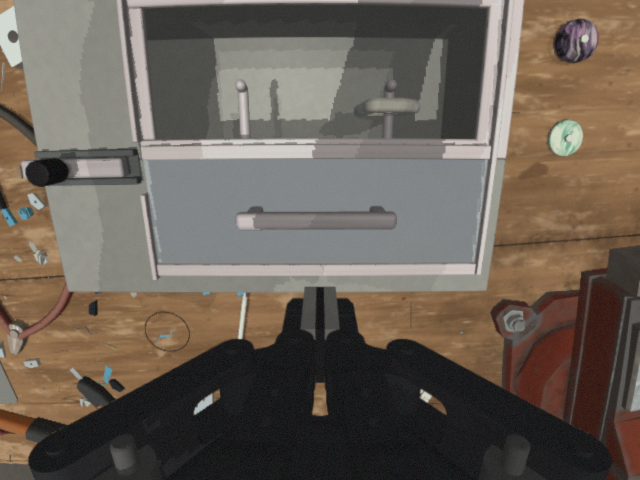

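Hatch is fully open. The free peg shows at (241,85)-(244,135), -y side; the hung blank is at (390,106). The opening's rear corners are at (148,139) and (478,139).

```bash
python3 - <<'E'
from h import *
import pickle
d=pickle.load(open('w5.pkl','rb')); P=cloud(d)
f=lambda x,y,z: cab(onz(d,[(x,y)],z)[0]).round(1)
print('tip',f(241,84,132),'exp ~(-48,-57); peg pt',f(243.5,125,124), 'depths',cab(P[85,241]).round(1),cab(P[120,243]).round(1))
print('open right-rear',f(150,139,145),'left-rear',f(478,139,145),'exp (-13,+-120)','left mid',f(480,80,145),f(145,80,145))
print('hung tip',f(390,84,132))
m=abs(P[:,:,2]-120)<16
Q=np.array([cab(p) for p in P[60:136,225:262].reshape(-1,3)]); Q=Q[(Q[:,2]>112)&(Q[:,2]<140)]; print('free peg cloud',len(Q),Q.min(0),Q.max(0),np.median(Q,0))
Q=np.array([cab(p) for p in P[60:136,370:410].reshape(-1,3)]); Q=Q[(Q[:,2]>128)&(Q[:,2]<150)]; print('hung',len(Q),Q.min(0),Q.max(0),np.median(Q,0))
# rack by scene, refine large blank: top height outline
for n in('scene','top'):
    d=snap(n); P=cloud(d).reshape(-1,3); Q=P[(P[:,2]>60)&(P[:,2]<130)&(P[:,0]>450)&(P[:,0]<510)&(P[:,1]>240)&(P[:,1]<340)]
    print(n,[ (lo,cv2.minAreaRect(Q[(Q[:,2]>lo)&(Q[:,2]<lo+12)][:,:2].astype(np.float32))) for lo in (76,88,100,112)])
E
```

```text
tip [-49.4 -54.9 132. ] exp ~(-48,-57); peg pt [-20.  -56.2 124. ] depths [-48.8 -55.2 130.8] [-23.8 -56.6 122.6]
open right-rear [ -10.9 -122.3  145. ] left-rear [-10.8 121.2 145. ] exp (-13,+-120) left mid [-52. 118. 145.] [ -52.  -121.1  145. ]
hung tip [-49.5  55.7 132. ]
free peg cloud 583 [-53.43481109 -60.67167577 118.17543081] [-12.24935175 -52.18391338 132.06500122] [-33.51856386 -55.74198957 122.60852681]
hung 691 [-53.45943257  40.60882182 128.00473719] [-28.77768605  72.11614121 141.73625069] [-34.9205653   55.45613096 137.8656362 ]
scene [(76, ((480.6405029296875, 292.5972595214844), (8.201019287109375, 54.603172302246094), 4.064276218414307)), (88, ((479.13922119140625, 290.48089599609375), (9.945831298828125, 50.91920852661133), 9.971884727478027)), (100, ((480.6156921386719, 292.21990966796875), (10.187390327453613, 51.35923767089844), 3.0887460708618164)), (112, ((477.95306396484375, 285.89459228515625), (11.937237739562988, 38.744659423828125), 13.232105255126953))]
top [(76, ((472.9792785644531, 293.3285217285156), (13.498090744018555, 57.065799713134766), 14.719695091247559)), (88, ((469.1692199707031, 292.7373352050781), (10.381571769714355, 54.58882522583008), 19.417089462280273)), (100, ((471.9220886230469, 293.17144775390625), (13.391993522644043, 52.546939849853516), 15.479575157165527)), (112, ((475.1950378417969, 290.81976318359375), (19.76284408569336, 39.96965408325195), 15.702356338500977))]
```

Call:
jog_arm(series=[[[0, 0, 0], [0, 50, -7], 0], [[0, 0, 0], [0, 50, -7], -1], [[0, 0, 0], [0, 50, -7], -1], [[0, 0, 0], [0, 50, -7], -1], [[0, 0, 0], [0, 50, -7], -1], [[0, 0, 0], [0, 50, -7], -1], [[0, 0, 0], [0, 50, -7], -1], [[0, 0, 0], [0, 50, -7], -1]])

```text
clock: 12.68
eef_pos: [542.1, 241.1, 301.7]
tool_rot: [1.614, 1.564, 1.541]
force: [0.6, 0.3, -0.3]
width: 85.3
```

Call:
jog_arm(series=[[[-9.75, 0, 0], [0, 46, -7], -1], [[-9.75, 0, 0], [50, 0, 0], -1], [[0, 0, 0], [0, 0, 0], -1], [[0, 0, 0], [0, 0, 0], -1]])

```text
clock: 13.18
eef_pos: [539.9, 285.6, 253.2]
tool_rot: [1.093, 1.564, 1.356]
force: [0.4, -0.1, 0.3]
width: 85.4
```

```bash
python3 - <<'E'
from h import *
import pickle
d=snap('wrist','w6'); pickle.dump(d,open('w6.pkl','wb')); P=cloud(d).reshape(-1,3)
B=P[(P[:,0]>450)&(P[:,0]<510)&(P[:,1]>240)&(P[:,1]<340)]
for lo,hi in ((60,80),(80,95),(95,110),(110,130)):
    Q=B[(B[:,2]>lo)&(B[:,2]<hi)]; print(lo,len(Q),cv2.minAreaRect(Q[:,:2].astype(np.float32)) if len(Q)>5 else '')
print('top',np.percentile(B[B[:,2]>60][:,2],[95,99,100]))
R=P[(abs(P[:,2]-34)<4)&(P[:,0]>370)&(P[:,0]<530)&(P[:,1]>210)&(P[:,1]<360)]; print('rack',len(R),cv2.minAreaRect(R[:,:2].astype(np.float32)))
go(np.array([475.5,291.5,180]),105.3)
E
```

```text
60 65 ((470.4179382324219, 291.084716796875), (10.953271865844727, 54.51177215576172), 27.924110412597656)
80 66 ((470.097412109375, 292.12890625), (9.679932594299316, 52.787654876708984), 26.942203521728516)
95 236 ((474.36444091796875, 296.24346923828125), (12.143536567687988, 53.1794319152832), 13.859634399414062)
110 1039 ((475.500244140625, 293.21722412109375), (12.184915542602539, 42.62845230102539), 15.265908241271973)
top [120.22933188 120.74753923 121.6908786 ]
rack 8329 ((451.3528137207031, 285.31585693359375), (111.33409118652344, 92.33352661132812), 15.016083717346191)
tcp [540.3 285.9 253.8] cab [ -4.1 447.4 253.8] F [-0.3 -1.   1. ] w 85.6 t 13.225 q [-0.49  0.57 -0.06  1.64  0.03  0.93  1.27]
toolx [ 0.003  0.008 -1.   ] y [-0.26   0.966  0.007] ydir 105.1
turn deg [-0.2  0.3 -0.4]  shift in final frame [ 73.8  22.5 -61. ]
target [475.5 291.5 180. ] shift [ 73.7  21.8 -61.4]
```

View pics/w6.png

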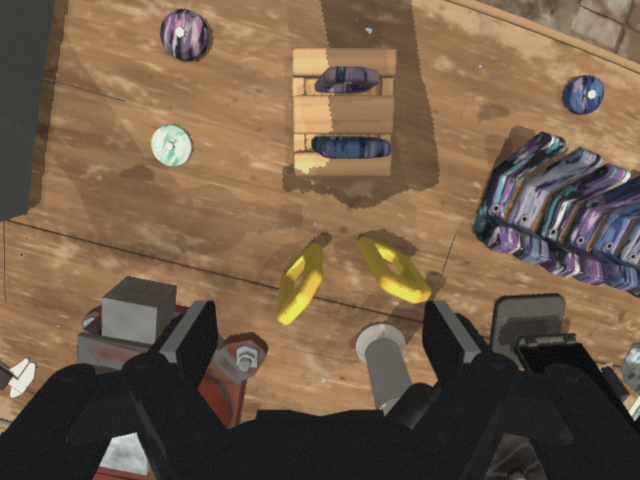

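Wrist view: the large blue blank is at (350,147) in the rack's near slot, the small one at (347,80), and two yellow look-alikes at (300,283) and (393,268). The torch is at (385,350).

Call:
jog_arm(series=[[[0, 0, 0], [0, 12, -30], -1], [[-0.2, 0.3, -0.4], [0, 11, -31], -1], [[0, 0, 0], [50, 0, 0], -1], [[0, 0, 0], [53, 0, 0], -1], [[0, 0, 0], [0, 0, 0], -1], [[0, 0, 0], [0, 0, 0], -1]])

```text
clock: 13.98
eef_pos: [475.7, 293.2, 151.6]
tool_rot: [0.638, 1.57, 0.907]
force: [0.3, 0.3, 0.4]
width: 85.4
```

```bash
python3 - <<'E'
from h import *
go(np.array([475.4,292.7,95]),105.2)
E
```

```text
tcp [475.7 293.2 151.6] cab [-69.1 449.9 151.6] F [0.3 0.3 0.4] w 85.4 t 13.975 q [-0.57  0.64 -0.05  1.87  0.05  0.63  1.19]
toolx [ 0.001  0.001 -1.   ] y [-0.266  0.964  0.001] ydir 105.4
turn deg [ 0.2  0.1 -0. ]  shift in final frame [56.6 -0.4 -0.4]
target [475.4 292.7  95. ] shift [56.6 -0.4 -0.4]
```

Call:
jog_arm(series=[[[0, 0, 0], [30, 0, 0], -1], [[0, 0, 0], [26, 0, 0], -1], [[0, 0, 0], [0, 0, 0], -1], [[0, 0, 0], [0, 0, 0], 0], [[0, 0, 0], [0, 0, 0], 1], [[0, 0, 0], [0, 0, 0], 1], [[0, 0, 0], [0, 0, 0], 1], [[0, 0, 0], [0, 0, 0], 1]])

```text
clock: 14.98
eef_pos: [475.1, 293.3, 95.5]
tool_rot: [0.692, 1.57, 0.962]
force: [-0.2, -0.7, 6.1]
width: 56.8
```

Call:
jog_arm(series=[[[0, 0, 0], [-8, 0, 0], 1], [[0, 0, 0], [-20, 0, 0], 1], [[0, 0, 0], [-40, 0, 0], 1], [[0, 0, 0], [-60, 0, 0], 1], [[0, 0, 0], [-60, 0, 0], 1], [[0, 0, 0], [-20, 0, 0], 1], [[0, 0, 0], [0, 0, 0], 1], [[0, 0, 0], [0, 0, 0], 1]])

```text
clock: 15.98
eef_pos: [473.6, 292.2, 300.3]
tool_rot: [-2.935, 1.566, -2.664]
force: [-0.8, -0.1, -0.3]
width: 56.8
```

```bash
cat > v.py <<'E'
from h import *
import sys
go(None); s=read_state(); t=s['eef_pos']; R=Ro.from_euler('xyz',s['tool_rot']).as_matrix()
for n in('scene','top'):
    d=snap(n); P=cloud(d).reshape(-1,3); L=(P-t)@R   # tool coords
    m=(abs(L[:,1])<45)&(abs(L[:,2])<20)&(L[:,0]>28)&(L[:,0]<115)
    Q=L[m]; print(n,len(Q),'toolx max (blank bottom)',np.percentile(Q[:,0],[98,100]).round(1),'y',np.percentile(Q[:,1],[1,99]).round(1),'z',np.percentile(Q[:,2],[2,50,98]).round(1))
    x,y=proj(d,t-[0,0,20])[0].astype(int); cv2.imwrite('pics/%s_%s.png'%(n,sys.argv[1]),cv2.resize(d['img'][max(y-60,0):y+60,max(x-60,0):x+60],(480,480),interpolation=2)[:,:,::-1])
E
python3 v.py g
```

```text
tcp [473.6 292.2 300.3] cab [-71.1 448.8 300.3] F [-0.8 -0.1 -0.3] w 56.8 t 15.975 q [-0.56  0.45 -0.06  1.72  0.03  0.98  1.21]
toolx [-0.004 -0.002 -1.   ] y [-0.268  0.964 -0.001] ydir 105.5
scene 118 toolx max (blank bottom) [83.7 85.1] y [-34.6  18.9] z [-3.2  4.8  7.2]Traceback (most recent call last):
  File "v.py", line 7, in <module>
    Q=L[m]; print(n,len(Q),'toolx max (blank bottom)',np.percentile(Q[:,0],[98,100]).round(1),'y',np.percentile(Q[:,1],[1,99]).round(1),'z',np.percentile(Q[:,2],[2,50,98]).round(1))
                                                      ~~~~~~~~~~~~~^^^^^^^^^^^^^^^^^
    return _quantile_unchecked(
        a, q, axis, out, overwrite_input, method, keepdims, weights)
    return _ureduce(a,
                    func=_quantile_ureduce_func,
    ...<5 lines>...
                    overwrite_input=overwrite_input,
                    method=method)
    r = func(a, **kwargs)
    result = _quantile(arr,
                       quantiles=q,
    ...<2 lines>...
                       out=out,
                       weights=wgt)
    slices_having_nans = np.isnan(arr[-1, ...])
                                  ~~~^^^^^^^^^
IndexError: index -1 is out of bounds for axis 0 with size 0
```

View pics/scene_g.png

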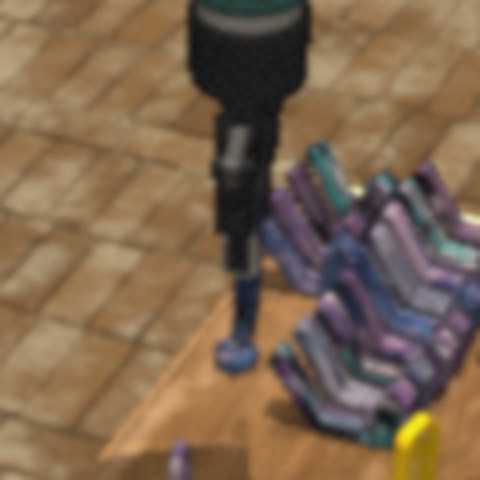

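Call:
jog_arm(series=[[[9.85, 0, 0], [0, -20, 0], 1], [[9.85, 0, 0], [0, -40, 0], 1], [[0, 0, 0], [0, -50, 0], 1], [[0, 0, 0], [0, -50, 0], 1], [[0, 0, 0], [0, -50, 0], 1], [[0, 0, 0], [0, -50, 0], 1], [[0, 0, 0], [0, -50, 0], 1], [[0, 0, 0], [0, -50, 0], 1]])

```text
clock: 17.08
eef_pos: [460.9, -67.0, 300.7]
tool_rot: [-2.857, 1.566, -2.93]
force: [0.5, 0.6, -0.7]
width: 56.6
```

Call:
jog_arm(series=[[[0, 0, 0], [0, -50, 0], 1], [[0, 0, 0], [0, -45, 0], 1], [[0, 0, 0], [0, -30, 0], 1], [[0, 0, 0], [0, 0, 0], 1], [[0, 0, 0], [0, 0, 0], 1], [[0, 0, 0], [0, 0, 0], 1]])

```text
clock: 17.82
eef_pos: [452.7, -188.8, 301.5]
tool_rot: [-2.988, 1.567, -3.059]
force: [0.4, 0.2, 0.3]
width: 56.7
```

```bash
python3 - <<'E'
from h import *
go(w((-66,-55.8,240)),85.8)
s=read_state(); t=s['eef_pos']; R=Ro.from_euler('xyz',s['tool_rot']).as_matrix()
for n in('scene','top'):
    d=snap(n); P=cloud(d).reshape(-1,3); L=(P-t)@R
    m=(abs(L[:,1])<45)&(abs(L[:,2])<25)&(L[:,0]>28)&(L[:,0]<115)
    for lo in (28,48,68):
        Q=L[m&(L[:,0]>=lo)&(L[:,0]<lo+25)]
        if len(Q)>5: print(n,lo,len(Q),'x max',Q[:,0].max().round(1),'y',np.percentile(Q[:,1],[1,99]).round(1),'z',np.percentile(Q[:,2],[2,50,98]).round(1))
E
```

```text
tcp [ 452.7 -188.8  301.5] cab [-56.7 -32.4 301.5] F [0.4 0.2 0.3] w 56.7 t 17.825 q [ 0.23  0.35  0.15  1.89 -0.06  0.91  1.91]
toolx [-0.003 -0.    -1.   ] y [ 0.071  0.997 -0.001] ydir 85.9
turn deg [ 0.1 -0.2  0. ]  shift in final frame [ 61.5 -23.4  -9.3]
target [ 441.7 -211.4  240. ] shift [ 61.5 -23.3  -9.2]
scene 28 143 x max 53.0 y [-28.3  29.4] z [-2.6  6.5  9.2]
scene 48 203 x max 72.8 y [-30.8  29.2] z [-3.6  6.   9.2]
scene 68 145 x max 89.2 y [-29.2  23.9] z [-3.3  7.   9.4]
top 28 112 x max 52.7 y [-29.5  27.2] z [-8.  -5.2  4.7]
top 48 198 x max 72.9 y [-31.4  26.7] z [-8.2 -4.3  5. ]
top 68 148 x max 86.1 y [-29.5  22.8] z [-8.  -5.   5.1]
```

Call:
jog_arm(series=[[[0.1, -0.2, 0], [0, -23.4, -11], 1], [[0, 0, 0], [30, 0, 0], 1], [[0, 0, 0], [31, 0, 0], 1], [[0, 0, 0], [0, 0, 0], 1], [[0, 0, 0], [0, 0, 0], 1]])

```text
clock: 18.55
eef_pos: [440.7, -212.8, 241.8]
tool_rot: [-0.671, 1.568, -0.746]
force: [-0.6, 0.2, 0.0]
width: 56.8
```

```bash
python3 - <<'E'
from h import *
go(w((-68,-55.8,130)),85.8)
E
```

```text
tcp [ 440.7 -212.8  241.8] cab [-66.9 -57.3 241.8] F [-0.6  0.2  0. ] w 56.8 t 18.55 q [ 0.29  0.42  0.15  1.98 -0.09  0.74  1.98]
toolx [ 0.002 -0.002 -1.   ] y [ 0.074  0.997 -0.002] ydir 85.8
turn deg [-0.   0.1  0.1]  shift in final frame [111.8   1.5  -1.1]
target [ 439.7 -211.3  130. ] shift [111.8   1.7  -1.3]
```

Call:
jog_arm(series=[[[0, 0, 0], [25, 1, -1], 1], [[0, 0, 0], [25, 0, 0], 1], [[0, 0, 0], [25, 0, 0], 1], [[0, 0, 0], [20, 0, 0], 1], [[0, 0, 0], [16, 0, 0], 1], [[0, 0, 0], [0, 0, 0], 1], [[0, 0, 0], [0, 0, 0], 1]])

```text
clock: 19.42
eef_pos: [440.1, -212.3, 131.1]
tool_rot: [-0.583, 1.567, -0.657]
force: [0.3, 0.0, -0.6]
width: 56.7
```

```bash
python3 - <<'E'
from h import *
go(w((-34,-55.8,130)),85.8)
E
```

```text
tcp [ 440.1 -212.3  131.1] cab [-67.5 -56.8 131.1] F [ 0.3  0.  -0.6] w 56.7 t 19.425 q [ 0.32  0.6   0.1   2.08 -0.13  0.46  2.02]
toolx [ 0.003 -0.002 -1.   ] y [ 0.075  0.997 -0.002] ydir 85.7
turn deg [-0.1  0.2  0.1]  shift in final frame [ 1.1  1.  33.5]
target [ 473.6 -213.8  130. ] shift [ 1.2  1.  33.5]
```

Now back over the peg, watching the force.

Call:
jog_arm(series=[[[0, 0, 0], [0, 0.5, 7], 1], [[0, 0, 0], [0, 0.5, 7], 1], [[0, 0, 0], [0, 0, 0], 1]])

```text
clock: 19.8
eef_pos: [454.3, -212.0, 130.2]
tool_rot: [-0.619, 1.568, -0.693]
force: [-0.0, -0.3, -0.6]
width: 56.7
```

Call:
jog_arm(series=[[[0, 0, 0], [0, 0, 7], 1], [[0, 0, 0], [0, 0, 7], 1], [[0, 0, 0], [0, 0, 5], 1], [[0, 0, 0], [0, 0, 0], 1], [[0, 0, 0], [0, 0, 0], 1]])

```text
clock: 20.42
eef_pos: [471.8, -213.4, 129.8]
tool_rot: [-1.301, 1.57, -1.376]
force: [0.2, 0.4, -0.5]
width: 56.7
```

Call:
jog_arm(series=[[[0, 0, 0], [4, 0, 0], 1], [[0, 0, 0], [4, 0, 0], 1], [[0, 0, 0], [4, 0, 0], 1], [[0, 0, 0], [0, 0, 0], 1], [[0, 0, 0], [0, 0, 0], 1]])

```text
clock: 21.05
eef_pos: [472.1, -213.5, 117.9]
tool_rot: [-0.97, 1.569, -1.045]
force: [-0.9, 0.3, -0.4]
width: 56.8
```

Call:
jog_arm(series=[[[0, 0, 0], [1.5, 0, 0], 1], [[0, 0, 0], [1.5, 0, 0], 1], [[0, 0, 0], [0, 0, 0], 1], [[0, 0, 0], [0, 0, 0], 1]])

```text
clock: 21.55
eef_pos: [472.4, -213.6, 116.3]
tool_rot: [-0.598, 1.568, -0.673]
force: [-2.5, 0.6, 12.3]
width: 56.7
```

```bash
python3 - <<'E'
from h import *
go(None)
d=snap('wrist','w8')
for n in ('scene','top'):
    d2=snap(n); x,y=proj(d2,w((-40,-50,130)))[0].astype(int); globals()[n]=cv2.resize(d2['img'][y-50:y+50,x-60:x+60],(400,300),interpolation=2)
o=np.vstack([np.hstack([scene,top]),np.hstack([cv2.resize(d['img'],(400,300)),np.zeros((300,400,3),np.uint8)])]); cv2.imwrite('pics/c8.png',o[:,:,::-1])
E
```

```text
tcp [ 472.4 -213.6  116.3] cab [-35.2 -55.7 116.3] F [-2.5  0.6 12.3] w 56.7 t 21.55 q [ 0.3   0.66  0.1   2.01 -0.13  0.48  2.  ]
toolx [ 0.002 -0.002 -1.   ] y [ 0.075  0.997 -0.001] ydir 85.7
```

View pics/c8.png

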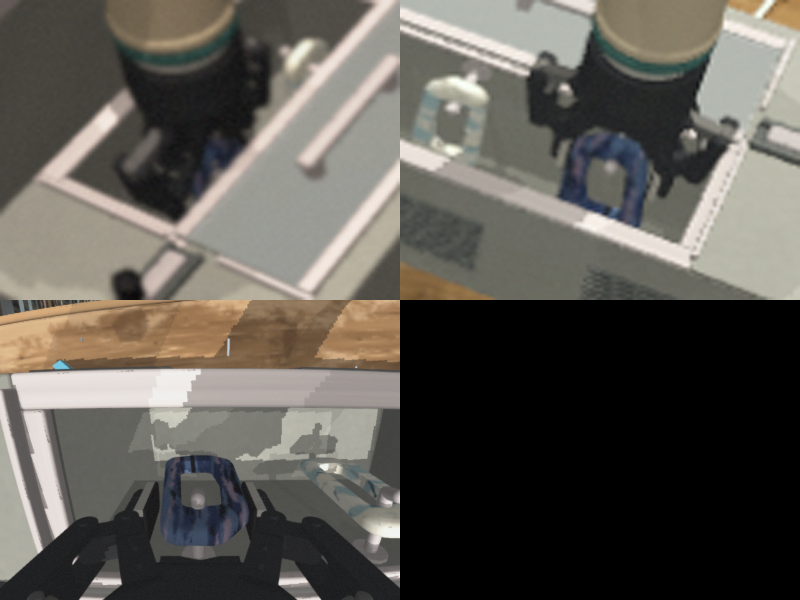

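The peg's tip is visible through the hole at (198,498) in the wrist view, with 12 N upward: the blank is seated. I'll relieve it a little and release.

Call:
jog_arm(series=[[[0, 0, 0], [-1, 0, 0], 1], [[0, 0, 0], [0, 0, 0], -0.3], [[0, 0, 0], [0, 0, 0], -0.45], [[0, 0, 0], [0, 0, 0], -0.6], [[0, 0, 0], [0, 0, 0], -0.6], [[0, 0, 0], [0, 0, 0], -0.6]])

```text
clock: 22.45
eef_pos: [472.0, -213.4, 115.8]
tool_rot: [-1.127, 1.569, -1.202]
force: [-0.4, -1.0, -0.3]
width: 68.3
```

```bash
python3 - <<'E'
from h import *
go(None)
d=snap('wrist','w9')
d2=snap('top'); x,y=proj(d2,w((-40,-50,130)))[0].astype(int); t=cv2.resize(d2['img'][y-50:y+50,x-60:x+60],(400,300),interpolation=2)
cv2.imwrite('pics/c9.png',np.hstack([cv2.resize(d['img'],(400,300)),t])[:,:,::-1])
E
```

```text
tcp [ 472.  -213.4  115.8] cab [-35.6 -55.6 115.8] F [-0.4 -1.  -0.3] w 68.3 t 22.45 q [ 0.3   0.66  0.1   2.01 -0.13  0.48  2.  ]
toolx [ 0.001 -0.001 -1.   ] y [ 0.075  0.997 -0.001] ydir 85.7
```

View pics/c9.png

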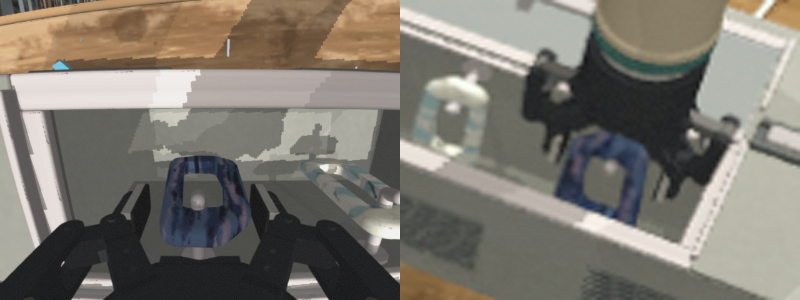

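Both fingers are clear of the blank (fingers at x≈140 and 258, blank at 165-245 px), and it hangs on the peg. Retreating straight up.

Call:
jog_arm(series=[[[0, 0, 0], [-10, 0, 0], -0.6], [[0, 0, 0], [-20, 0, 0], -0.6], [[0, 0, 0], [-30, 0, 0], -0.6], [[0, 0, 0], [-40, 0, 0], -0.6], [[0, 0, 0], [-40, 0, 0], -0.6], [[0, 0, 0], [-40, 0, 0], -0.6], [[0, 0, 0], [0, 0, 30], -0.6], [[0, 0, 0], [0, 0, 30], -0.6]])

```text
clock: 23.55
eef_pos: [532.6, -217.8, 297.8]
tool_rot: [-0.508, 1.567, -0.583]
force: [0.2, 0.7, 0.2]
width: 68.1
```

Call:
jog_arm(series=[[[0, 0, 0], [0, 0, 20], -0.6], [[0, 0, 0], [0, 0, 0], -0.6], [[0, 0, 0], [0, 0, 0], -0.6], [[0, 0, 0], [0, 0, 0], -0.6], [[0, 0, 0], [0, 0, 0], -0.6], [[0, 0, 0], [0, 0, 0], -0.6], [[0, 0, 0], [0, 0, 0], -0.6], [[0, 0, 0], [0, 0, 0], -0.6]])

```text
clock: 24.55
eef_pos: [551.7, -219.2, 296.0]
tool_rot: [-1.002, 1.569, -1.076]
force: [-0.7, -0.1, -0.5]
width: 68.7
```

```bash
python3 b.py; python3 - <<'E'
from h import *
d=snap('wrist'); t=snap('top'); P=cloud(d)
Q=np.array([cab(p) for p in P.reshape(-1,3)]); m=(Q[:,0]>-60)&(Q[:,0]<-20)&(abs(Q[:,1]+56)<35)&(Q[:,2]>133)&(Q[:,2]<144); q=Q[m]
print('blank top',len(q),np.median(q,0).round(1),q.min(0).round(1),q.max(0).round(1))
cv2.imwrite('pics/c10.png',np.hstack([cv2.resize(d['img'],(400,300)),cv2.resize(t['img'],(400,300))])[:,:,::-1])
E
```

```text
scene bar 250 [ 46.5  -3.1 179. ]
top bar 243 [ 41.9  -2.3 178.6]
tcp [ 551.7 -219.1  295.9] cab [ 44.3 -55.4 295.9] F [0.6 0.2 0.2] w 68.3 t 24.65 q [ 0.23  0.51  0.16  1.64 -0.09  1.    1.91]
toolx [ 0.001 -0.001 -1.   ] y [ 0.075  0.997 -0.001] ydir 85.7
blank top 830 [-34.7 -56.5 139.5] [-40.5 -76.8 133. ] [-28.9 -35.5 142.7]
```

View pics/c10.png

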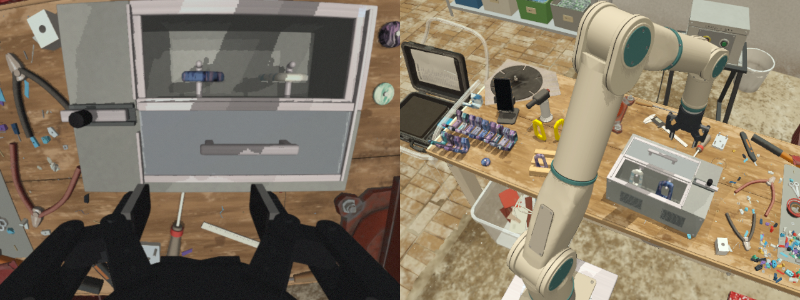

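```bash
python3 -c "from cell import *; print(finish_job())"
```

```text
the job is handed in; nothing more can be done
None
```

I drew the bolt back to its stop, slid the hatch fully open, and hung the large blank on the empty peg at the cabinet's -y side. The job was handed in at about 24.7 s.

**Last checks**
- **Blank:** it hangs at cabinet x -34.7, y -56.5 mm, with its top at about 142 mm. The seat is expected at x -34, y -57 mm, so it sits where it should. I saw the peg's tip through the hole before and after letting go.
- **Hatch:** the grip bar ended about 100 mm behind where it started, and the hatch pushed back at its stop with about 14 N.
- **Other things:** the hung blank was in place on its peg. The small blank, the yellow look-alikes and the torch showed no change in the last top picture. I saw no contact with the rim.

**A check that disagreed:** the bolt's knob moved only about 25–26 mm, not the 32 mm in the description. It then stood firm against about 31 N. Measured against the hatch's edge, the bolt seems to have started about 6 mm drawn and finished about 31–32 mm drawn, so I took it as fully back.

I viewed 11 pictures, more than the planned 8 but within the limit of 12.

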